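Open the recipe stand and set the tablet on it

ROBOT

A 6-joint arm with a two-finger parallel gripper is mounted at the origin on a cart in front of the work surface, level with it; the furniture and walls round the work are solid. World frame = base frame: x ahead of the robot, y to its left, z up, the work surface at z = 0. Lengths are in m, angles in rad, forces in N, time in s.
With the tool pointing down it reaches from about 0.3 to 0.875 m from the base axis. Payload 6.4 kg.
Tool frame: the origin (TCP) lies on the centre line of the jaws, within the pads' length; the fingertips stand ctrl.tip_extent ahead of it and the grasp point (between the pads) lies 8 mm behind it (ctrl.tip_extent is the distance from the TCP to the fingertips, in m); z points along the fingers, y is the line along which they close (so a half turn about z gives the same grasp; the last joint's range is limited). The gripper opens to 85 mm and grips with 20 to 120 N. Pads are 22 mm wide; open, the fingers measure 114 mm over their backs; the gripper's body (76 mm by 85 mm) begins 54 mm behind the grasp point. The pads swing forward as they close: fully open they stand 13 mm farther back than shut.
Start: joints at [-1.4, 0.181, 1.607, -0, 1.354, -0.206], TCP at [0.212, -0.535, 0.242] pointing down, gripper open.
Joint ranges: [-2.99, 2.99], [-0.89, 2.07], [0.3, 2.58], [-1.14, 4.28], [0, 2.63], [-3.12, 3.12]. Speed limits (rad/s): [2.57, 2.57, 3.01, 3.14, 3.14, 3.14].

INTERFACE

Orientations are given as a unit quaternion [w, x, y, z].
In Python, from bench import ctrl gives the robot as it stands.
- The arm moves only by the shell command python3 -m handwheel 'ROWS'. ROWS is JSON, a list of rows, each a list of 7 numbers: the turn, a rotation vector about the tool's x, y, z as a fraction of full scale, then the shift along the tool's x, y, z as a fraction of full scale, then the opening, from 0 (shut) to 1 (fully open). In form: [[rx, ry, rz, x, y, z, jaw], ...]. A call has exactly 8 rows; each row shifts and turns the commanded pose from where the row before left it, along the tool's axes as they then stand; what a row does not reach is not made up. Full scale, the value 1, is 300 mm for a shift and pi rad for a turn. A row lasts 1/10 s, in which the tool goes at most 50 mm and 8.59 degrees, less where a joint would pass 70% of its speed; a pose out of reach is approached as far as the arm can. A call with a number of a shift or a turn outside -1 to 1 is refused whole. A call with a gripper value outside its range is refused whole. The fingers move at their own pace and stop on an object; the grip force is fixed at half the most. Time passes only in rows, so rows that do not move let the fingers close, or fill a call up. It gives the time, the measured TCP pose, the force, the opening and the grip force at its end, in the units of the state.
- ctrl.get_obs(): the state, without advancing time (a new reading comes with each control period).
- ctrl.camera(name): name is "scene" or "top" or "wrist"; returns the picture (420x560x3 uint8, blue, green, red); there is no depth.
- ctrl.camera_model(name): a dict with "camera_matrix" (3x3 intrinsics, pixels), "dist_coeffs" ([k1, k2, p1, p2, k3] as OpenCV has them; the pictures are not rectified), "cam_to_world" (4x4, takes a point from camera to world coordinates). Camera axes: x right, y up, looking along -z (the intrinsics and any distortion apply to the point x, -y, -z); pixel columns grow to the right and rows downward; lengths in m; the calibration is good to about 2 mm. A picture is of the moment at which its call begins: read the wrist's pose just before it. camera_model takes no time and is no camera call; for the wrist camera it gives the pose at the moment of the call.
- ctrl.hand_in(): hands the job in; it is judged then, once.
The state is a dict: "time_s": time; "q": joint angles; "dq": joint speeds; "joint_efforts": joint torques, N m; "eef_pos": TCP position; "eef_rot": TCP orientation; "wrist_force": force on the tool from outside, world axes, zero at the start; "torque": the same for the moment, N m; "opening": opening from 0.0 (shut) to 1.0 (fully open); "grasp_force": force on a finger pad.
Only numpy, scipy, OpenCV 4.12 (cv2) and the standard library are available. Lean on these libraries where they do the work, as an engineer would, in place of code of your own. Each camera call takes 0.05 s, during which the arm holds its last target. There are 200 camera calls.

TASK

The recipe tablet is only propped against the jam jar. Snap the folded recipe stand open by swinging its back up by the orange tab until it goes over centre and rests against its stop, then set the tablet gently and upright in the stand's trough, roughly central, leaning on the open back with its screen towards the cook. Leave the mugs and the garlic where they are.

Things in the scene. Friction and masses are not known exactly. Their poses are not given: they have to be found in the camera images.
- stand: Folding bamboo recipe stand, fixed by suction feet; base 108 mm deep (x -50 to +58), 140 wide, top 12 mm above the worktop. Origin on the worktop; x to its rear, y left, z up. A lip (x -42 to -34, top at z 20 mm) bounds the trough for the tablet's lower edge. Hinge ears and springs: y +-56 to 71 mm, up to z 42; with the back open they stay behind its front face.
- stand_back (a joint): Angle of the stand's back: 0 = folded flat forwards over the base, 1.92 rad = open against its stop, leaning 20 degrees back from upright. Two springs pass over the hinge line: below about 1.05 rad the back is pulled shut, above it is thrown open to the stop by itself. Lifting it by the tab takes about 4.5 N at first, falling to nothing near 1.05 rad.
- stand_hinge (a point): Middle of the hinge axis, fixed on the stand (x +6, z 34 mm of the stand); the axis runs along the stand's y. Axes as the stand's.
- stand_tab (a point): Middle of the orange pull tab at the back's free end, moving with it: 82 mm from the hinge along the back; folded, 8.5 mm below hinge height and 25.5 mm above the worktop. The tab is 30 mm wide (along the hinge axis), 8 thick, and juts 62 to 100 mm from the hinge beyond the 106 mm wide, 7 thick panel; folded, it overhangs the base's front with only worktop below.
- stand_trough (a point): Middle of the trough floor, 12 mm above the worktop, at stand x -20 mm; axes as the stand's. The open back's front face leans 20 degrees rearwards; produced downwards it meets the trough floor at stand x -15 mm, 19 mm behind the lip. Measured up this slope from the floor, the panel ends at 90 mm and the tab at 128 mm.
- tablet_center (a point): Centre of the loose tablet in a teal case, 190 mm tall, 120 wide, 11 thick, about 0.3 kg. z to its top edge, x from the screen to its back, y along its width. It starts on its short lower edge, leaning back about 20 degrees on the top rim of the jam jar; all of it more than 110 mm up from the lower edge is free.
- tablet_top (a point): Middle of the tablet's top edge (95 mm above its centre along its z).
- jam_jar: Full jam jar with a white lid, 69 mm across and 99 mm high, fixed. Origin under its middle.
- mug_a: Green mug, 100 mm high, loose bystander. Origin at its underside.
- espresso_b: Small white spotted espresso cup, 55 mm high, loose bystander. Origin at its underside.
- garlic: Garlic bulb, about 50 mm, loose bystander. Origin at its underside.

How it is judged:
By the outcome, as a careful person would: the job done as asked, in the order asked, and still so for the second after the job is handed in, with the robot touching nothing.
It also fails if it takes over 54 s, if anything falls off the work surface, if the arm or the gripper's body presses on something with over 40 N, if the wrist force passes 120 N, or if a joint passes its speed limit or range.

## Working session

There is one attempt and no reset: what is moved stays moved. The work goes in short steps, Python scripts to look and compute and a shell command to move; the robot and the scene stay as the last step left them, time stands still between calls to the robot, and variables do not carry over. Pictures are saved under pics/ and viewed, at most 10 in all, crops included, and the job is handed in when it is done.

```bash
ls; mkdir -p pics; python3 - <<'E'
from bench import ctrl
import cv2,numpy as np
for n in("scene","top"):
    cv2.imwrite(f"pics/{n}0.png",ctrl.camera(n)); m=ctrl.camera_model(n)
    print(n,np.round(m["camera_matrix"],1).tolist(),np.round(m["dist_coeffs"],3),np.round(m["cam_to_world"],3).tolist())
print(ctrl.get_obs(),ctrl.tip_extent)
E
```

```text
pics
scene [[434.2, 0.0, 285.2], [0.0, 434.2, 216.5], [0.0, 0.0, 1.0]] [-0.001  0.     0.     0.     0.   ] [[-0.702, 0.374, -0.606, 0.088], [-0.712, -0.393, 0.582, 0.494], [-0.02, 0.84, 0.542, 0.6], [0.0, 0.0, 0.0, 1.0]]
top [[484.3, 0.0, 280.3], [0.0, 484.3, 209.0], [0.0, 0.0, 1.0]] [-0.149  0.     0.     0.     0.   ] [[0.022, 0.972, -0.235, 0.365], [-1.0, 0.023, -0.001, 0.034], [0.005, 0.235, 0.972, 1.14], [0.0, 0.0, 0.0, 1.0]]
{'time_s': 0.1, 'q': array([-1.40030113e+00,  1.81510703e-01,  1.60787241e+00,  1.59842324e-05,
        1.35381319e+00, -2.06292873e-01]), 'dq': array([-0.00031864, -0.00086931, -0.00250515,  0.00070484,  0.00116972,
        0.00074844]), 'joint_efforts': array([ 3.06254299e-05, -4.45877230e+01, -3.52241135e+01, -3.49676056e-04,
        4.09759203e-03, -1.38368745e-05]), 'eef_pos': array([ 0.21150663, -0.5341837 ,  0.24146672]), 'eef_rot': array([-8.01559099e-04,  9.82306277e-01,  1.87279833e-01,  2.21530874e-05]), 'wrist_force': array([ 0.28332876, -0.75687077,  0.07957302]), 'torque': array([-0.02641289,  0.01128642, -0.01670759]), 'grasp_force': 0.0, 'opening': 0.9987092084655395} 0.011
```

View pics/scene0.png

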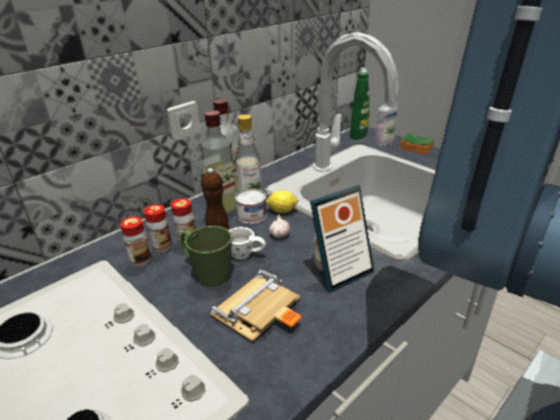

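View pics/top0.png

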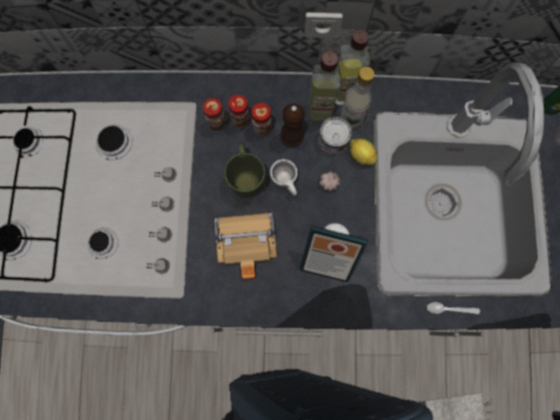

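The scene view shows the stand with its tab at (288,317) and the tablet to its right. The top view has the stand at about (246,240), the tab at (248,269), the tablet's top edge at (308,228)-(366,237), and the mugs and garlic behind. I'll zoom in for accurate corners.

```bash
python3 - <<'E'
import cv2
a=cv2.imread("pics/top0.png")[190:290,205:375]; a=cv2.convertScaleAbs(cv2.resize(a,None,fx=4.7,fy=4.7,interpolation=cv2.INTER_CUBIC),alpha=1.5,beta=10)
for i in range(0,170,10): cv2.putText(a,str(205+i),(int(i*4.7),8),0,.3,(255,255,255)); cv2.line(a,(int(i*4.7),10),(int(i*4.7),16),(255,255,255))
for i in range(0,100,10): cv2.putText(a,str(190+i),(0,int(i*4.7)+4),0,.3,(255,255,255))
cv2.imwrite("pics/top0c.png",a)
E
```

```text
(no output)
```

View pics/top0c.png

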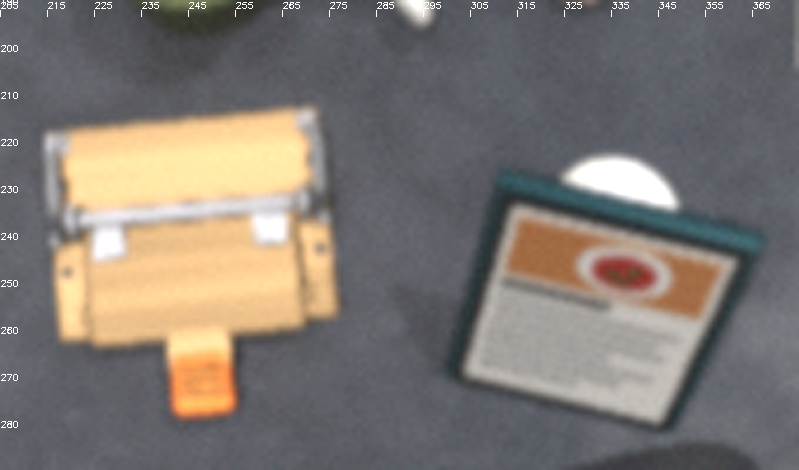

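```bash
cat > h.py <<'E'
import numpy as np, cv2, json
from bench import ctrl
from scipy.spatial.transform import Rotation as R
from scipy.optimize import least_squares
def proj(m,P):
    T=np.linalg.inv(np.array(m["cam_to_world"])); p=(np.atleast_2d(P)@T[:3,:3].T+T[:3,3])*[1,-1,-1]
    return cv2.projectPoints(p,np.zeros(3),np.zeros(3),np.array(m["camera_matrix"]),np.array(m["dist_coeffs"]))[0][:,0]
def tool():
    o=ctrl.get_obs(); q=o["eef_rot"]; return o,R.from_quat(np.r_[q[1:],q[0]])
E
python3 - <<'E'
from h import *
t=ctrl.camera_model("top"); s=ctrl.camera_model("scene")
c=lambda a:np.array(a)/4.7+[205,190]
sp=np.array([[-50,70,12],[-50,-70,12],[-94,15,29.5],[-94,-15,29.5]])/1e3
su=c([[65,342],[338,315],[178,417],[235,410]])
W=lambda p,P:R.from_euler('z',p[2]).apply(P)+[p[0],p[1],0]
f=lambda p:(proj(t,W(p,sp))-su).ravel()
r=least_squares(f,[.35,.1,0]);print("stand",r.x,np.round(r.fun,1))
print("scene tab",proj(s,W(r.x,np.array([[-.076,0,.0295]]))),"hinge",W(r.x,np.array([[.006,0,.034]])),"tab",W(r.x,np.array([[-.076,0,.0255]])),"trough",W(r.x,np.array([[-.02,0,.012]])))
tp=np.array([[11,60,190],[11,-60,190],[0,60,0],[0,-60,0],[0,60,190],[0,-60,190]])/1e3
tu=c([[503,170],[763,237],[453,375],[668,430],[497,192],[758,256]])
V=lambda p,P:W(p,R.from_euler('y',p[3]).apply(P))
g=lambda p:(proj(t,V(p,tp))-tu).ravel()
r=least_squares(g,[.35,-.1,0,.35]);print("tablet front-bottom,yaw,tilt",r.x,np.round(r.fun,1))
print("scene",proj(s,V(r.x,tp)).round().tolist());print("top mid",V(r.x,np.array([[.0055,0,.19]])))
E
```

```text
stand [0.56320028 0.11426778 0.12331253] [-0.8  0.1  0.6 -0.  -0.4 -0.1  0.5  0.1]
scene tab [[289.58687648 315.10998111]] hinge [[0.56915472 0.11500578 0.034     ]] tab [[0.48777738 0.10491976 0.0255    ]] trough [[0.54335215 0.11180777 0.012     ]]
tablet front-bottom,yaw,tilt [ 0.48201845 -0.07139835 -0.22488898  0.3210456 ] [-1.  -0.1  1.1 -0.2 -2.3 -0.3  1.5  0.3 -0.8 -0.2  1.4  0.4]
scene [[310.0, 202.0], [359.0, 185.0], [329.0, 293.0], [375.0, 272.0], [313.0, 202.0], [363.0, 185.0]]
top mid [[ 0.54555244 -0.08593229  0.17855656]]
```

```bash
cat >> h.py <<'E'
S=R.from_euler('z',.123); so=np.array([.5632,.1143,0])
def tabpose(th,rad=.084,tilt=.26,up=0,dn=.008):
    "tool pose gripping tab with back at th; returns TCP pos, rot (tilt = forward lean of tool)"
    c=np.array([.006-rad*np.cos(th)-.0085*np.sin(th),0,.034+rad*np.sin(th)-.0085*np.cos(th)])
    z=np.array([np.sin(tilt),0,-np.cos(tilt)]); y=np.array([0,-1,0])
    return so+S.apply(c+dn*z-up*z), S*R.from_matrix(np.c_[np.cross(y,z),y,z])
def plan(p,r,n,jaw,p0=None,r0=None):
    if p0 is None: o,r0=tool(); p0=o["eef_pos"]
    w=(r0.inv()*r).as_rotvec()/n; d=(p-p0)/n; rc=r0; rows=[]
    for i in range(n):
        rows.append(np.round(np.r_[w/np.pi,rc.inv().apply(d)/.3,jaw],3).tolist()); rc=rc*R.from_rotvec(w)
    print("step mm/deg",np.linalg.norm(d)*1e3,np.degrees(np.linalg.norm(w)))
    for k in range(0,n,8): print(json.dumps(rows[k:k+8]))
E
python3 - <<'E'
from h import *
p,r=tabpose(0,up=.14); print(p); plan(p+[0,0,.04],r,16,.75)
E
```

```text
[0.45211103 0.10056673 0.15306348]
step mm/deg 42.5340609039186 1.2989216136219817
[[-0.001, 0.005, 0.005, 0.095, -0.105, 0.01, 0.75], [-0.001, 0.005, 0.005, 0.093, -0.106, 0.012, 0.75], [-0.001, 0.005, 0.005, 0.092, -0.107, 0.013, 0.75], [-0.001, 0.005, 0.005, 0.09, -0.109, 0.014, 0.75], [-0.001, 0.005, 0.005, 0.088, -0.11, 0.015, 0.75], [-0.001, 0.005, 0.005, 0.086, -0.112, 0.016, 0.75], [-0.001, 0.005, 0.005, 0.084, -0.113, 0.018, 0.75], [-0.001, 0.005, 0.005, 0.082, -0.114, 0.019, 0.75]]
[[-0.001, 0.005, 0.005, 0.079, -0.116, 0.02, 0.75], [-0.001, 0.005, 0.005, 0.077, -0.117, 0.021, 0.75], [-0.001, 0.005, 0.005, 0.075, -0.118, 0.022, 0.75], [-0.001, 0.005, 0.005, 0.073, -0.12, 0.023, 0.75], [-0.001, 0.005, 0.005, 0.071, -0.121, 0.024, 0.75], [-0.001, 0.005, 0.005, 0.068, -0.122, 0.024, 0.75], [-0.001, 0.005, 0.005, 0.066, -0.123, 0.025, 0.75], [-0.001, 0.005, 0.005, 0.064, -0.124, 0.026, 0.75]]
```

```bash
python3 -m handwheel '[[0,0.005,0.005,0.095,-0.105,0.01,0.75],[0,0.005,0.005,0.094,-0.106,0.012,0.75],[0,0.005,0.005,0.092,-0.107,0.013,0.75],[0,0.005,0.005,0.09,-0.108,0.014,0.75],[0,0.005,0.005,0.088,-0.11,0.015,0.75],[0,0.005,0.005,0.086,-0.112,0.016,0.75],[0,0.005,0.005,0.084,-0.113,0.018,0.75],[0,0.005,0.005,0.082,-0.114,0.019,0.75]]'
python3 -m handwheel '[[0,0.005,0.005,0.08,-0.115,0.02,0.75],[0,0.005,0.005,0.077,-0.117,0.021,0.75],[0,0.005,0.005,0.075,-0.118,0.022,0.75],[0,0.005,0.005,0.073,-0.12,0.023,0.75],[0,0.005,0.005,0.07,-0.12,0.024,0.75],[0,0.005,0.005,0.068,-0.122,0.024,0.75],[0,0.005,0.005,0.066,-0.123,0.025,0.75],[0,0.005,0.005,0.064,-0.124,0.026,0.75]]'
python3 - <<'E'
from h import *
p,r=tabpose(0,up=.10); plan(p,r,8,.6)
E
```

```text
time_s: 0.9
eef_pos: [0.3327, -0.2156, 0.2188]
eef_rot: [-0.012, 0.99, 0.124, 0.062]
wrist_force: [1.1, -0.3, 0.8]
opening: 0.75
grasp_force: 0.0
time_s: 1.7
eef_pos: [0.452, 0.1024, 0.1997]
eef_rot: [-0.024, 0.99, 0.061, 0.123]
wrist_force: [0.6, 0.1, -0.1]
opening: 0.752
grasp_force: 0.0
step mm/deg 10.739582773038435 0.23967082186801988
[[-0.001, 0.0, -0.0, -0.005, 0.002, 0.035, 0.6], [-0.001, 0.0, -0.0, -0.005, 0.002, 0.035, 0.6], [-0.001, 0.0, -0.0, -0.005, 0.002, 0.035, 0.6], [-0.001, 0.0, -0.0, -0.005, 0.001, 0.035, 0.6], [-0.001, 0.0, -0.0, -0.005, 0.001, 0.035, 0.6], [-0.001, 0.0, -0.0, -0.005, 0.001, 0.035, 0.6], [-0.001, 0.0, -0.0, -0.005, 0.001, 0.035, 0.6], [-0.001, 0.0, -0.0, -0.005, 0.001, 0.035, 0.6]]
```

```bash
python3 -m handwheel '[[-0.001,0,0,-0.005,0.002,0.035,0.6],[-0.001,0,0,-0.005,0.002,0.035,0.6],[-0.001,0,0,-0.005,0.002,0.035,0.6],[-0.001,0,0,-0.005,0.001,0.035,0.6],[-0.001,0,0,-0.005,0.001,0.035,0.6],[-0.001,0,0,-0.005,0.001,0.035,0.6],[-0.001,0,0,-0.005,0.001,0.035,0.6],[-0.001,0,0,-0.005,0.001,0.035,0.6]]'
python3 - <<'E'
from h import *
m=ctrl.camera_model("wrist"); im=ctrl.camera("wrist"); cv2.imwrite("pics/w1.png",im)
P=so+S.apply(np.array([[-94,15,29.5],[-94,-15,29.5],[-56,15,29.5],[-56,-15,29.5],[-50,70,12],[-50,-70,12]])/1e3)
u=proj(m,P); print(u.round().tolist())
for q in u: cv2.drawMarker(im,tuple(int(v) for v in q.round()),(255,0,255),0,12)
cv2.imwrite("pics/w1m.png",im)
E
```

```text
time_s: 2.5
eef_pos: [0.4612, 0.0997, 0.1145]
eef_rot: [-0.011, 0.99, 0.06, 0.124]
wrist_force: [0.3, 0.7, 0.2]
opening: 0.604
grasp_force: 0.0
[[250.0, 237.0], [295.0, 237.0], [250.0, 181.0], [295.0, 181.0], [177.0, 174.0], [369.0, 174.0]]
```

View pics/w1m.png

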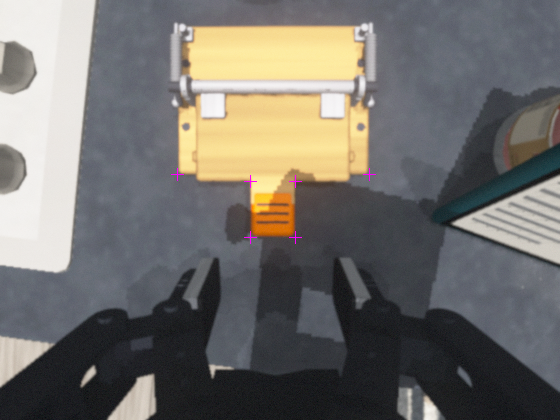

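The markers land on the tab and base corners, with the tab centred between the fingers at (273,215). The stand pose is good to about 1 mm, so I'll descend and grip.

```bash
python3 - <<'E'
from h import *
p,r=tabpose(0,dn=.003); print(p); plan(p,r,7,.6)
E
```

```text
[0.4865547  0.1048248  0.02260083]
step mm/deg 13.451271770948521 0.1290837637010667
[[-0.0, 0.001, -0.0, 0.002, -0.001, 0.045, 0.6], [-0.0, 0.001, -0.0, 0.002, -0.001, 0.045, 0.6], [-0.0, 0.001, -0.0, 0.002, -0.001, 0.045, 0.6], [-0.0, 0.001, -0.0, 0.002, -0.001, 0.045, 0.6], [-0.0, 0.001, -0.0, 0.002, -0.001, 0.045, 0.6], [-0.0, 0.001, -0.0, 0.001, -0.001, 0.045, 0.6], [-0.0, 0.001, -0.0, 0.001, -0.001, 0.045, 0.6]]
```

```bash
python3 -m handwheel '[[0,0.001,0,0.002,-0.001,0.045,0.6],[0,0.001,0,0.002,-0.001,0.045,0.6],[0,0.001,0,0.002,-0.001,0.045,0.6],[0,0.001,0,0.002,-0.001,0.045,0.6],[0,0.001,0,0.002,-0.001,0.045,0.6],[0,0.001,0,0.001,-0.001,0.045,0.6],[0,0.001,0,0.001,-0.001,0.045,0.6],[0,0,0,0,0,0,0.6]]'
python3 -m handwheel '[[0,0,0,0,0,0,0.2],[0,0,0,0,0,0,0.2],[0,0,0,0,0,0,0.2],[0,0,0,0,0,0,0.2],[0,0,0,0,0,0,0.2],[0,0,0,0,0,0,0.2],[0,0,0,0,0,0,0.2],[0,0,0,0,0,0,0.2]]'
python3 - <<'E'
from h import *
o,r0=tool(); p,r=tabpose(0,dn=.003); print(o["eef_pos"]-p)
N=16; th=np.linspace(0,1.3,N+1); tl=np.linspace(.26,-.35,N+1)
for i in range(N):
    a,ra=tabpose(th[i],tilt=tl[i],dn=.003); b,rb=tabpose(th[i+1],tilt=tl[i+1],dn=.003)
    print(np.round(np.r_[(ra.inv()*rb).as_rotvec()/np.pi,ra.inv().apply(b-a)/.3],3).tolist())
E
```

```text
time_s: 3.35
eef_pos: [0.4872, 0.1062, 0.0233]
eef_rot: [-0.012, 0.989, 0.06, 0.133]
wrist_force: [-0.6, 0.2, -0.4]
opening: 0.597
grasp_force: 0.0
time_s: 4.15
eef_pos: [0.4883, 0.1062, 0.0254]
eef_rot: [-0.012, 0.989, 0.06, 0.135]
wrist_force: [-4.0, 1.5, 6.9]
opening: 0.335
grasp_force: 59.6
[0.00171612 0.00136579 0.00283577]
[0.0, -0.012, 0.0, 0.004, -0.0, -0.022]
[0.0, -0.012, 0.0, 0.005, -0.0, -0.022]
[0.0, -0.012, 0.0, 0.006, 0.0, -0.022]
[0.0, -0.012, 0.0, 0.007, -0.0, -0.022]
[-0.0, -0.012, 0.0, 0.008, -0.0, -0.021]
[-0.0, -0.012, -0.0, 0.009, 0.0, -0.021]
[0.0, -0.012, 0.0, 0.01, -0.0, -0.021]
[0.0, -0.012, -0.0, 0.011, 0.0, -0.02]
[-0.0, -0.012, 0.0, 0.011, -0.0, -0.02]
[0.0, -0.012, 0.0, 0.012, -0.0, -0.019]
[0.0, -0.012, 0.0, 0.013, 0.0, -0.018]
[-0.0, -0.012, -0.0, 0.014, 0.0, -0.018]
[0.0, -0.012, -0.0, 0.015, 0.0, -0.017]
[0.0, -0.012, 0.0, 0.015, -0.0, -0.017]
[0.0, -0.012, 0.0, 0.016, 0.0, -0.016]
[-0.0, -0.012, -0.0, 0.017, -0.0, -0.015]
```

```bash
python3 -m handwheel '[[0,-0.012,0,0.004,0,-0.022,0.2],[0,-0.012,0,0.005,0,-0.022,0.2],[0,-0.012,0,0.006,0,-0.022,0.2],[0,-0.012,0,0.007,0,-0.022,0.2],[0,-0.012,0,0.008,0,-0.021,0.2],[0,-0.012,0,0.009,0,-0.021,0.2],[0,-0.012,0,0.01,0,-0.021,0.2],[0,-0.012,0,0.011,0,-0.02,0.2]]'

```

```text
time_s: 4.95
eef_pos: [0.5, 0.1075, 0.077]
eef_rot: [-0.003, 0.998, 0.061, -0.015]
wrist_force: [10.9, 4.5, -16.4]
opening: 0.329
grasp_force: 60.3
```

```bash
python3 -m handwheel '[[0,-0.012,0,0.011,0,-0.02,0.2],[0,-0.012,0,0.012,0,-0.019,0.2],[0,-0.012,0,0.013,0,-0.018,0.2],[0,-0.012,0,0.014,0,-0.018,0.2],[0,-0.012,0,0.015,0,-0.017,0.2],[0,-0.012,0,0.015,0,-0.017,0.2],[0,-0.012,0,0.016,0,-0.016,0.2],[0,-0.012,0,0.017,0,-0.015,0.2]]'
python3 - <<'E'
from h import *
o,r=tool(); v=S.inv().apply(o["eef_pos"]-so); z=S.inv().apply(r.apply([0,0,1])); print(v,z, v-[.006,0,.034])
E
```

```text
time_s: 5.75
eef_pos: [0.5372, 0.112, 0.1106]
eef_rot: [0.006, 0.984, 0.06, -0.167]
wrist_force: [-0.7, 2.2, -13.6]
opening: 0.332
grasp_force: 60.1
[-0.02603315  0.00092738  0.11061574] [-0.33012201  0.00807919 -0.9439037 ] [-0.03203315  0.00092738  0.07661574]
```

```bash
python3 -m handwheel '[[0,0,0,0,0,0,0.75],[0,0,0,0,0,0,0.75],[0,0,0,0,0,0,0.75],[0,0,0,0,0,0,0.75],[0,0,0,0,0,0,0.75],[0,0,0,0,0,-0.05,0.75],[0,0,0,0,0,-0.1,0.75],[0,0,0,0,0,-0.15,0.75]]'
python3 - <<'E'
from h import *
im=ctrl.camera("scene"); cv2.imwrite("pics/s2.png",cv2.resize(im,None,fx=1.4,fy=1.4))
E
```

```text
time_s: 6.55
eef_pos: [0.5662, 0.1146, 0.198]
eef_rot: [0.007, 0.984, 0.061, -0.168]
wrist_force: [0.6, 0.2, 0.2]
opening: 0.75
grasp_force: 0.0
```

View pics/s2.png

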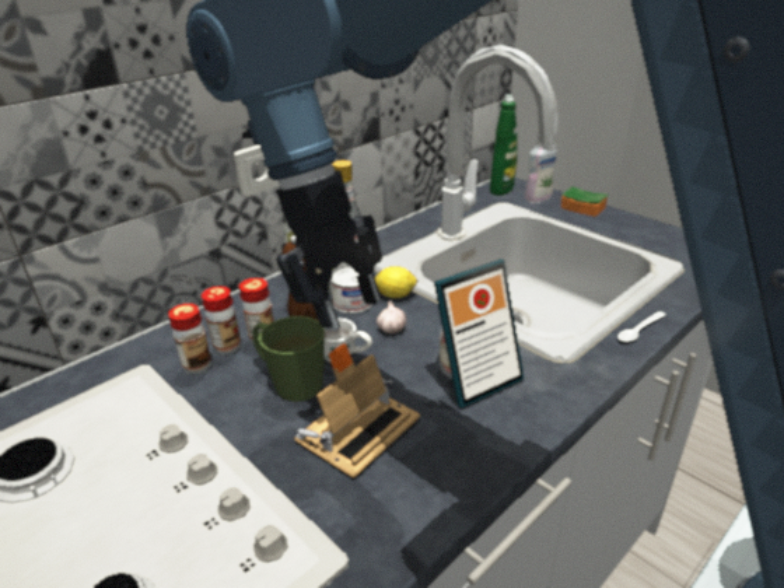

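The back is open and leaning rearwards, with the tab at (342,357), and the bystanders haven't moved. Next, the tablet.

```bash
cat >> h.py <<'E'
W=lambda p,P:R.from_euler('z',p[2]).apply(P)+[p[0],p[1],0]
V=lambda p,P:W(p,R.from_euler('y',p[3]).apply(P))   # origin: middle of tablet's rear lower edge
def tabletpose(p,s,z0=0,off=-.0055):
    "TCP s m up from the lower edge"
    r=R.from_euler('z',p[2])*R.from_euler('y',p[3]); m=r.as_matrix()
    return V(p,np.array([off,0,s]))[...]+[0,0,z0], R.from_matrix(np.c_[m[:,1],m[:,0],-m[:,2]])
E
python3 - <<'E'
from h import *
t=ctrl.camera_model("top")
c=lambda a:np.array(a)/4.7+[205,190]
tp=np.array([[0,60,190],[0,-60,190],[-11,60,0],[-11,-60,0],[-11,60,190],[-11,-60,190]])/1e3
tu=c([[503,170],[763,237],[453,375],[668,430],[497,192],[758,256]])
g=lambda p:np.r_[(proj(t,V(p,tp))-tu).ravel(),(p[3]-.349)*50]
r=least_squares(g,[.49,-.07,-.2,.35]);print(r.x.tolist(),np.round(r.fun,1))
p,q=tabletpose(r.x,.265); print(p); plan(p,q,16,.7)
E
```

```text
[0.4909285404596295, -0.07318773529403555, -0.22479822992001014, 0.3267652955222464] [-1.1 -0.3  1.2 -0.3 -2.4  0.   1.5  0.6 -0.9 -0.4  1.5  0.3 -1.1]
[ 0.56877046 -0.0909873   0.25274307]
step mm/deg 13.162785684640836 4.454686635125309
[[0.002, 0.002, -0.025, -0.009, 0.042, -0.007, 0.7], [0.002, 0.002, -0.025, -0.012, 0.042, -0.008, 0.7], [0.002, 0.002, -0.025, -0.015, 0.04, -0.008, 0.7], [0.002, 0.002, -0.025, -0.018, 0.039, -0.008, 0.7], [0.002, 0.002, -0.025, -0.021, 0.038, -0.008, 0.7], [0.002, 0.002, -0.025, -0.024, 0.036, -0.009, 0.7], [0.002, 0.002, -0.025, -0.027, 0.034, -0.009, 0.7], [0.002, 0.002, -0.025, -0.029, 0.032, -0.009, 0.7]]
[[0.002, 0.002, -0.025, -0.031, 0.029, -0.01, 0.7], [0.002, 0.002, -0.025, -0.033, 0.027, -0.01, 0.7], [0.002, 0.002, -0.025, -0.035, 0.024, -0.01, 0.7], [0.002, 0.002, -0.025, -0.037, 0.021, -0.01, 0.7], [0.002, 0.002, -0.025, -0.038, 0.018, -0.011, 0.7], [0.002, 0.002, -0.025, -0.04, 0.015, -0.011, 0.7], [0.002, 0.002, -0.025, -0.041, 0.012, -0.011, 0.7], [0.002, 0.002, -0.025, -0.041, 0.009, -0.011, 0.7]]
```

```bash
python3 -m handwheel '[[0.002,0.002,-0.025,-0.009,0.042,-0.007,0.7],[0.002,0.002,-0.025,-0.012,0.042,-0.008,0.7],[0.002,0.002,-0.025,-0.015,0.04,-0.008,0.7],[0.002,0.002,-0.025,-0.018,0.039,-0.008,0.7],[0.002,0.002,-0.025,-0.021,0.038,-0.008,0.7],[0.002,0.002,-0.025,-0.024,0.036,-0.009,0.7],[0.002,0.002,-0.025,-0.027,0.034,-0.009,0.7],[0.002,0.002,-0.025,-0.029,0.032,-0.009,0.7]]'
python3 -m handwheel '[[0.002,0.002,-0.025,-0.031,0.029,-0.01,0.7],[0.002,0.002,-0.025,-0.033,0.027,-0.01,0.7],[0.002,0.002,-0.025,-0.035,0.024,-0.01,0.7],[0.002,0.002,-0.025,-0.037,0.021,-0.01,0.7],[0.002,0.002,-0.025,-0.038,0.018,-0.011,0.7],[0.002,0.002,-0.025,-0.04,0.015,-0.011,0.7],[0.002,0.002,-0.025,-0.041,0.012,-0.011,0.7],[0.002,0.002,-0.025,-0.041,0.009,-0.011,0.7]]'
python3 - <<'E'
from h import *
m=ctrl.camera_model("wrist"); im=ctrl.camera("wrist"); cv2.imwrite("pics/w2.png",im)
x=[.49093,-.07319,-.2248,.3268]
tp=np.array([[0,60,190],[0,-60,190],[-11,60,190],[-11,-60,190],[-11,60,0],[-11,-60,0]])/1e3
u=proj(m,V(x,tp)); print(u.round().tolist())
for q in u: cv2.drawMarker(im,tuple(int(v) for v in q.round()),(255,0,255),0,12)
cv2.imwrite("pics/w2m.png",im)
E
```

```text
time_s: 7.4
eef_pos: [0.5664, 0.0107, 0.2215]
eef_rot: [-0.07, 0.921, 0.359, -0.135]
wrist_force: [0.1, -0.1, -0.3]
opening: 0.701
grasp_force: 0.0
time_s: 8.2
eef_pos: [0.5656, -0.0924, 0.2415]
eef_rot: [-0.14, 0.766, 0.621, -0.093]
wrist_force: [-0.2, -0.7, -0.4]
opening: 0.703
grasp_force: 0.0
[[289.0, 130.0], [284.0, 318.0], [270.0, 129.0], [267.0, 318.0], [275.0, 125.0], [273.0, 228.0]]
```

View pics/w2m.png

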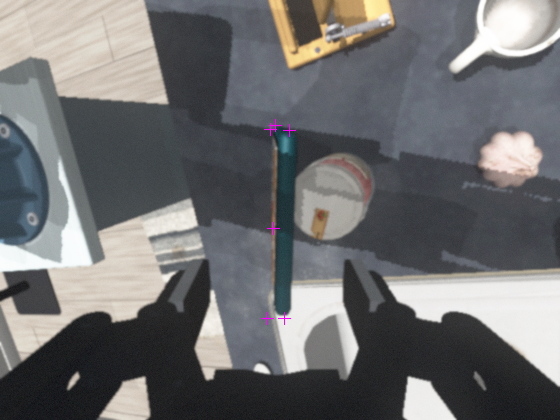

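The tablet's top edge runs from (285,135) to (282,312), about 6 px (4 mm) farther from the robot than predicted. I'll shift by that and descend.

```bash
python3 - <<'E'
from h import *
x=[.4948,-.0741,-.2248,.335]
p,q=tabletpose(x,.156); print(p); plan(p,q,8,.7)
E
```

```text
[ 0.53973396 -0.08437482  0.14913624]
step mm/deg 12.081257411816049 0.24641226811317368
[[-0.0, -0.001, 0.001, 0.001, 0.002, 0.04, 0.7], [-0.0, -0.001, 0.001, 0.001, 0.002, 0.04, 0.7], [-0.0, -0.001, 0.001, 0.001, 0.002, 0.04, 0.7], [-0.0, -0.001, 0.001, 0.001, 0.002, 0.04, 0.7], [-0.0, -0.001, 0.001, 0.001, 0.002, 0.04, 0.7], [-0.0, -0.001, 0.001, 0.001, 0.002, 0.04, 0.7], [-0.0, -0.001, 0.001, 0.001, 0.002, 0.04, 0.7], [-0.0, -0.001, 0.001, 0.002, 0.002, 0.04, 0.7]]
```

```bash
python3 -m handwheel '[[0,-0.001,0.001,0.001,0.002,0.04,0.7],[0,-0.001,0.001,0.001,0.002,0.04,0.7],[0,-0.001,0.001,0.001,0.002,0.04,0.7],[0,-0.001,0.001,0.001,0.002,0.04,0.7],[0,-0.001,0.001,0.001,0.002,0.04,0.7],[0,-0.001,0.001,0.001,0.002,0.04,0.7],[0,-0.001,0.001,0.001,0.002,0.04,0.7],[0,-0.001,0.001,0.001,0.002,0.04,0.7]]'
python3 - <<'E'
from h import *
m=ctrl.camera_model("wrist"); im=ctrl.camera("wrist"); cv2.imwrite("pics/w3.png",im)
E
```

```text
time_s: 9.05
eef_pos: [0.539, -0.0816, 0.1469]
eef_rot: [-0.132, 0.773, 0.611, -0.105]
wrist_force: [-0.0, -0.7, -0.0]
opening: 0.7
grasp_force: 0.0
```

View pics/w3.png

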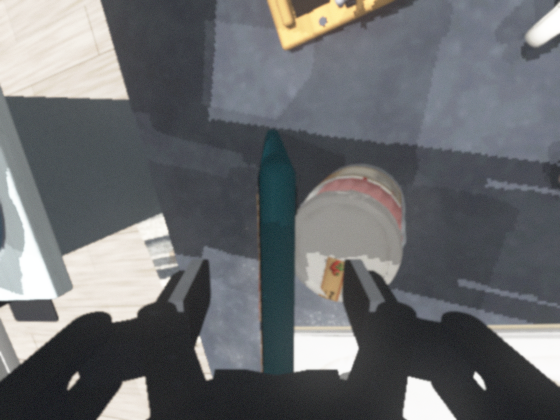

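The tablet (u≈278) is centred between the fingers, so I'll close.

```bash
python3 -m handwheel '[[0,0,0,0,0,0,0.05],[0,0,0,0,0,0,0.05],[0,0,0,0,0,0,0.05],[0,0,0,0,0,0,0.05],[0,0,0,0,0,0,0.05],[0,0,0,0,0,0,0.05],[0,0,0,0,0,0,0.05],[0,0,0,0,0,0,0.05]]'
python3 - <<'E'
from h import *
o,r=tool(); print(o["opening"],o["grasp_force"],o["wrist_force"]); 
z=-r.apply([0,0,1]); y=r.apply([0,1,0]); print("tilt",np.degrees(np.arccos(z[2])),"yaw",np.arctan2(y[1],y[0]))
# target: in stand frame rear lower edge at x -15 mm z 12 mm, tilt .349
f=np.r_[(so+S.apply([-.015,0,0]))[:2],.123,.349]
p,q=tabletpose(f,.156,z0=.012); print("final",p,"dist",p-o["eef_pos"])
print(o["eef_pos"])
plan(o["eef_pos"]+[0,0,.1],r,8,.05)
p2,_=tabletpose(f,.156,z0=.092,off=-.0055-.004); plan(p2,q,16,.05,o["eef_pos"]+[0,0,.1],r)
E
```

```text
time_s: 9.9
eef_pos: [0.539, -0.0818, 0.149]
eef_rot: [-0.132, 0.773, 0.612, -0.106]
wrist_force: [-1.8, 0.4, 4.7]
opening: 0.118
grasp_force: 58.5
0.11803487551412555 58.49868893623352 [-1.84332663  0.38741922  4.69404258]
tilt 19.49713568018931 yaw -0.23235770157801347
final [0.5961264  0.1183705  0.16047633] dist [0.05712267 0.20018873 0.01144795]
[ 0.53900374 -0.08181824  0.14902839]
step mm/deg 12.5 0.0
[[0.0, 0.0, 0.0, -0.0, -0.014, -0.039, 0.05], [0.0, 0.0, 0.0, -0.0, -0.014, -0.039, 0.05], [0.0, 0.0, 0.0, -0.0, -0.014, -0.039, 0.05], [0.0, 0.0, 0.0, -0.0, -0.014, -0.039, 0.05], [0.0, 0.0, 0.0, -0.0, -0.014, -0.039, 0.05], [0.0, 0.0, 0.0, -0.0, -0.014, -0.039, 0.05], [0.0, 0.0, 0.0, -0.0, -0.014, -0.039, 0.05], [0.0, 0.0, 0.0, -0.0, -0.014, -0.039, 0.05]]
step mm/deg 12.929109365108824 1.270693194790673
[[0.0, -0.002, -0.007, 0.043, 0.002, 0.001, 0.05], [0.0, -0.002, -0.007, 0.043, 0.003, 0.001, 0.05], [0.0, -0.002, -0.007, 0.043, 0.003, 0.0, 0.05], [0.0, -0.002, -0.007, 0.043, 0.004, -0.0, 0.05], [0.0, -0.002, -0.007, 0.043, 0.005, -0.0, 0.05], [0.0, -0.002, -0.007, 0.043, 0.006, -0.001, 0.05], [0.0, -0.002, -0.007, 0.043, 0.007, -0.001, 0.05], [0.0, -0.002, -0.007, 0.042, 0.008, -0.001, 0.05]]
[[0.0, -0.002, -0.007, 0.042, 0.009, -0.002, 0.05], [0.0, -0.002, -0.007, 0.042, 0.01, -0.002, 0.05], [0.0, -0.002, -0.007, 0.042, 0.011, -0.002, 0.05], [0.0, -0.002, -0.007, 0.041, 0.011, -0.003, 0.05], [0.0, -0.002, -0.007, 0.041, 0.012, -0.003, 0.05], [0.0, -0.002, -0.007, 0.041, 0.013, -0.003, 0.05], [0.0, -0.002, -0.007, 0.041, 0.014, -0.004, 0.05], [0.0, -0.002, -0.007, 0.04, 0.015, -0.004, 0.05]]
```

```bash
python3 -m handwheel '[[0,0,0,0,-0.014,-0.039,0.05],[0,0,0,0,-0.014,-0.039,0.05],[0,0,0,0,-0.014,-0.039,0.05],[0,0,0,0,-0.014,-0.039,0.05],[0,0,0,0,-0.014,-0.039,0.05],[0,0,0,0,-0.014,-0.039,0.05],[0,0,0,0,-0.014,-0.039,0.05],[0,0,0,0,-0.014,-0.039,0.05]]'
python3 -m handwheel '[[0,-0.002,-0.007,0.043,0.002,0.001,0.05],[0,-0.002,-0.007,0.043,0.003,0.001,0.05],[0,-0.002,-0.007,0.043,0.003,0,0.05],[0,-0.002,-0.007,0.043,0.004,0,0.05],[0,-0.002,-0.007,0.043,0.005,0,0.05],[0,-0.002,-0.007,0.043,0.006,-0.001,0.05],[0,-0.002,-0.007,0.043,0.007,-0.001,0.05],[0,-0.002,-0.007,0.042,0.008,-0.001,0.05]]'
python3 -m handwheel '[[0,-0.002,-0.007,0.042,0.009,-0.002,0.05],[0,-0.002,-0.007,0.042,0.01,-0.002,0.05],[0,-0.002,-0.007,0.042,0.011,-0.002,0.05],[0,-0.002,-0.007,0.041,0.011,-0.003,0.05],[0,-0.002,-0.007,0.041,0.012,-0.003,0.05],[0,-0.002,-0.007,0.041,0.013,-0.003,0.05],[0,-0.002,-0.007,0.041,0.014,-0.004,0.05],[0,-0.002,-0.007,0.04,0.015,-0.004,0.05]]'
python3 - <<'E'
from h import *
a=ctrl.camera("top"); cv2.imwrite("pics/top3.png",a)
b=ctrl.camera("scene"); m=ctrl.camera_model("scene"); o,r=tool()
# predicted corners if tablet is held as planned
Rt=r.as_matrix(); Rm=np.c_[Rt[:,1],Rt[:,0],-Rt[:,2]]
tp=np.array([[0,60,34],[0,-60,34],[-5.5,60,-156],[-5.5,-60,-156],[-5.5,0,-156]])/1e3
P=o["eef_pos"]+tp@Rm.T; print(P.round(4).tolist())
for q in proj(m,P): cv2.drawMarker(b,tuple(int(v) for v in q.round()),(255,0,255),0,8)
for q in proj(m,so+S.apply(np.array([[-.042,.07,.012],[-.042,-.07,.012],[-.034,0,.02],[-.015,0,.012]]))): cv2.drawMarker(b,tuple(int(v) for v in q.round()),(255,255,0),0,8)
cv2.imwrite("pics/s3.png",cv2.resize(b[150:370,170:430],None,fx=2.7,fy=2.7,interpolation=cv2.INTER_CUBIC))
E
```

```text
time_s: 10.7
eef_pos: [0.5388, -0.0815, 0.2484]
eef_rot: [-0.132, 0.773, 0.612, -0.105]
wrist_force: [0.2, 0.8, -3.3]
opening: 0.117
grasp_force: 58.6
time_s: 11.5
eef_pos: [0.5654, 0.0199, 0.2441]
eef_rot: [-0.125, 0.713, 0.681, -0.113]
wrist_force: [0.9, -0.2, -3.5]
opening: 0.123
grasp_force: 58.6
time_s: 12.3
eef_pos: [0.5916, 0.1198, 0.2427]
eef_rot: [-0.117, 0.647, 0.744, -0.119]
wrist_force: [1.0, 0.3, -4.5]
opening: 0.122
grasp_force: 58.5
[[0.5945, 0.181, 0.2759], [0.6109, 0.0622, 0.2734], [0.5269, 0.1755, 0.0984], [0.5432, 0.0567, 0.0959], [0.5351, 0.1161, 0.0971]]
```

View pics/s3.png

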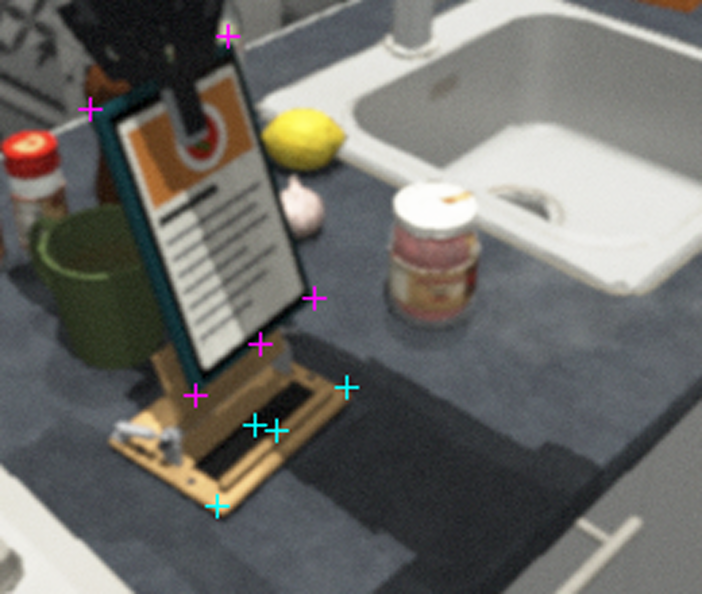

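The tablet hangs over the trough. Its lower corners at (193,387) and (310,295) are within about 3 mm of the prediction, possibly slightly higher. Next I'll lower it to about 12 mm above the trough.

```bash
python3 - <<'E'
from h import *
f=np.r_[(so+S.apply([-.015,0,0]))[:2],.123,.349]
p2,q=tabletpose(f,.156,z0=.024,off=-.0055-.004); o,r=tool(); print(p2,S.inv().apply(o["eef_pos"]-p2)); plan(p2,q,8,.05)
E
```

```text
[0.59239594 0.11790932 0.17384417] [-0.00053072  0.00292278  0.06873403]
step mm/deg 8.599773598538563 0.20306976607885383
[[0.001, -0.001, 0.001, -0.002, 0.01, 0.027, 0.05], [0.001, -0.001, 0.001, -0.002, 0.01, 0.027, 0.05], [0.001, -0.001, 0.001, -0.002, 0.01, 0.027, 0.05], [0.001, -0.001, 0.001, -0.002, 0.01, 0.027, 0.05], [0.001, -0.001, 0.001, -0.002, 0.01, 0.027, 0.05], [0.001, -0.001, 0.001, -0.001, 0.01, 0.027, 0.05], [0.001, -0.001, 0.001, -0.001, 0.01, 0.027, 0.05], [0.001, -0.001, 0.001, -0.001, 0.01, 0.027, 0.05]]
```

```bash
python3 -m handwheel '[[0.001,-0.001,0.001,0,0.01,0.027,0.05],[0.001,-0.001,0.001,0,0.01,0.027,0.05],[0.001,-0.001,0.001,0,0.01,0.027,0.05],[0.001,-0.001,0.001,0,0.01,0.027,0.05],[0.001,-0.001,0.001,0,0.01,0.027,0.05],[0.001,-0.001,0.001,0,0.01,0.027,0.05],[0.001,-0.001,0.001,0,0.01,0.027,0.05],[0.001,-0.001,0.001,0,0.01,0.027,0.05]]'
python3 - <<'E'
from h import *
f=np.r_[(so+S.apply([-.015,0,0]))[:2],.123,.349]
p2,q=tabletpose(f,.156,z0=.024,off=-.0055-.004); o,r=tool(); print(S.inv().apply(o["eef_pos"]-p2),np.degrees((r.inv()*q).as_rotvec()),o["wrist_force"])
b=ctrl.camera("scene"); cv2.imwrite("pics/s4.png",cv2.resize(b[150:370,170:430],None,fx=2.7,fy=2.7,interpolation=cv2.INTER_CUBIC))
E
```

```text
time_s: 13.2
eef_pos: [0.5918, 0.1192, 0.1728]
eef_rot: [-0.115, 0.654, 0.735, -0.138]
wrist_force: [-0.1, 0.3, -2.2]
opening: 0.122
grasp_force: 58.6
[-0.00040765  0.00131843 -0.00099477] [-0.69764286  0.56261502 -0.50151022] [-0.09714429  0.31495304 -2.19249458]
```

View pics/s4.png

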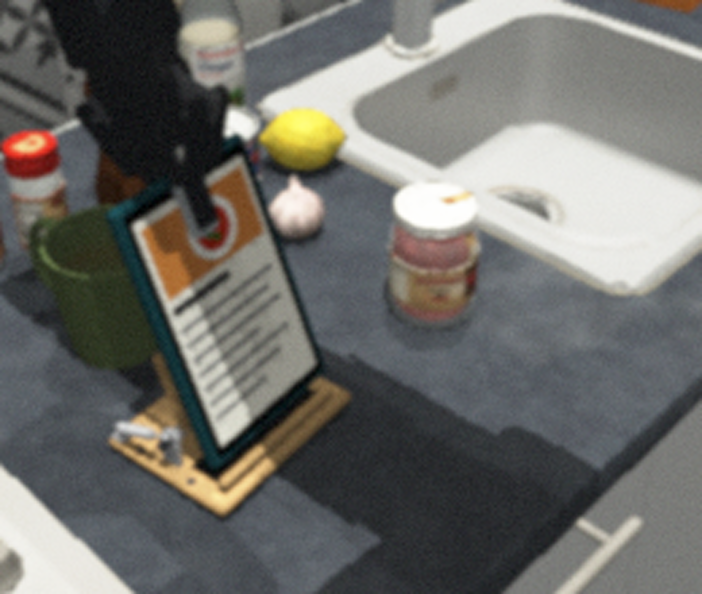

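The lower edge sits behind the lip, over the trough. I'll descend slowly from here.

```bash
python3 -m handwheel '[[-0.001,0.001,0,-0.001,0.0014,0.004,0.05],[-0.001,0.001,0,-0.001,0.0014,0.004,0.05],[-0.001,0.001,0,-0.001,0.0014,0.004,0.05],[0,0,0,0,0.0014,0.004,0.05],[0,0,0,0,0.0014,0.004,0.05],[0,0,0,0,0.0014,0.004,0.05],[0,0,0,0,0.0014,0.004,0.05],[0,0,0,0,0,0,0.05]]'
```

```text
time_s: 14.05
eef_pos: [0.5916, 0.1183, 0.1644]
eef_rot: [-0.115, 0.655, 0.735, -0.132]
wrist_force: [-0.8, 0.2, -4.1]
opening: 0.12
grasp_force: 58.7
```

```bash
python3 -m handwheel '[[0,0,0,0,0.0014,0.004,0.05],[0,0,0,0,0.0014,0.004,0.05],[0,0,0,0,0,0,0.05],[0,0,0,0,0,0,0.05],[0,0,0,0,0,0,0.05],[0,0,0,0,0,0,0.05],[0,0,0,0,0,0,0.05],[0,0,0,0,0,0,0.05]]'
```

```text
time_s: 14.85
eef_pos: [0.5917, 0.1182, 0.1622]
eef_rot: [-0.115, 0.655, 0.735, -0.132]
wrist_force: [0.9, 0.0, -3.5]
opening: 0.124
grasp_force: 58.7
```

```bash
python3 -m handwheel '[[0,0,0,0,0.001,0.003,0.05],[0,0,0,0,0.001,0.003,0.05],[0,0,0,0,0.001,0.003,0.05],[0,0,0,0,0,0,0.05],[0,0,0,0,0,0,0.05],[0,0,0,0,0,0,0.05],[0,0,0,0,0,0,0.05],[0,0,0,0,0,0,0.05]]'
```

```text
time_s: 15.65
eef_pos: [0.5922, 0.1181, 0.1608]
eef_rot: [-0.115, 0.655, 0.735, -0.131]
wrist_force: [0.7, 0.1, 6.3]
opening: 0.117
grasp_force: 59.9
```

```bash
python3 -m handwheel '[[0,0,0,0,0.001,0.003,0.05],[0,0,0,0,0.001,0.003,0.05],[0,0,0,0,0,0,0.05],[0,0,0,0,0,0,0.05],[0,0,0,0,0,0,0.05],[0,0,0,0,0,0,0.05],[0,0,0,0,0,0,0.05],[0,0,0,0,0,0,0.05]]'
```

```text
time_s: 16.45
eef_pos: [0.5926, 0.1181, 0.1606]
eef_rot: [-0.114, 0.655, 0.735, -0.131]
wrist_force: [1.2, -0.5, 13.5]
opening: 0.122
grasp_force: 60.9
```

The tablet is on the trough floor. I'll lift about 1 mm and ease it back onto the rest.

```bash
python3 -m handwheel '[[0,0,0,0,-0.001,-0.004,0.05],[0,0,0,0,0.003,-0.001,0.05],[0,0,0,0,0.003,-0.001,0.05],[0,0,0,0,0.003,-0.001,0.05],[0,0,0,0,0.003,-0.001,0.05],[0,0,0,0,0,0,0.05],[0,0,0,0,0,0,0.05],[0,0,0,0,0,0,0.05]]'
```

```text
time_s: 17.25
eef_pos: [0.5943, 0.1184, 0.1601]
eef_rot: [-0.116, 0.655, 0.735, -0.133]
wrist_force: [-3.7, -0.9, 9.0]
opening: 0.12
grasp_force: 60.5
```

```bash
python3 -m handwheel '[[0,0,0,0,-0.001,-0.003,0.05],[0,0,0,0,0.002,-0.001,0.05],[0,0,0,0,0.002,-0.001,0.05],[0,0,0,0,0,0,0.05],[0,0,0,0,0,0,0.05],[0,0,0,0,0,0,0.05],[0,0,0,0,0,0,0.05],[0,0,0,0,0,0,0.05]]'
```

```text
time_s: 18.05
eef_pos: [0.5955, 0.1187, 0.16]
eef_rot: [-0.116, 0.655, 0.735, -0.133]
wrist_force: [-4.6, -0.4, 6.0]
opening: 0.123
grasp_force: 60.2
```

```bash
python3 -m handwheel '[[0,0,0,0,0,0,0.2],[0,0,0,0,0,0,0.25],[0,0,0,0,0,0,0.35],[0,0,0,0,0,0,0.45],[0,0,0,0,0,0,0.55],[0,0,0,0,0,0,0.55],[0,0,0,0,0,0,0.55],[0,0,0,0,0,0,0.55]]'
python3 -m handwheel '[[0,0,0,0,0,-0.03,0.55],[0,0,0,0,0,-0.06,0.55],[0,0,0,0,0,-0.06,0.55],[0,0,0,0,0,-0.06,0.55],[0,0,0,0,0,-0.06,0.55],[0,0,0,0,0,-0.06,0.55],[0,0,0,0,0,-0.02,0.55],[0,0,0,0,0,0,0.55]]'
python3 - <<'E'
from h import *
s=ctrl.camera("scene")[150:370,170:430]; t=ctrl.camera("top")[130:290,200:390]
z=lambda a,w:cv2.resize(a,(w,int(a.shape[0]*w/a.shape[1])),interpolation=cv2.INTER_CUBIC)
a=z(s,400);b=z(t,400); h=max(len(a),len(b)); pad=lambda i:np.pad(i,((0,h-len(i)),(0,0),(0,0)))
cv2.imwrite("pics/end.png",np.hstack([pad(a),pad(b)]))
E
```

```text
time_s: 18.85
eef_pos: [0.5969, 0.1188, 0.1596]
eef_rot: [-0.115, 0.655, 0.735, -0.131]
wrist_force: [-0.0, -0.6, -1.0]
opening: 0.548
grasp_force: 0.0
time_s: 19.65
eef_pos: [0.6335, 0.1233, 0.2595]
eef_rot: [-0.114, 0.655, 0.735, -0.131]
wrist_force: [0.6, -0.5, -0.7]
opening: 0.554
grasp_force: 0.0
```

View pics/end.png

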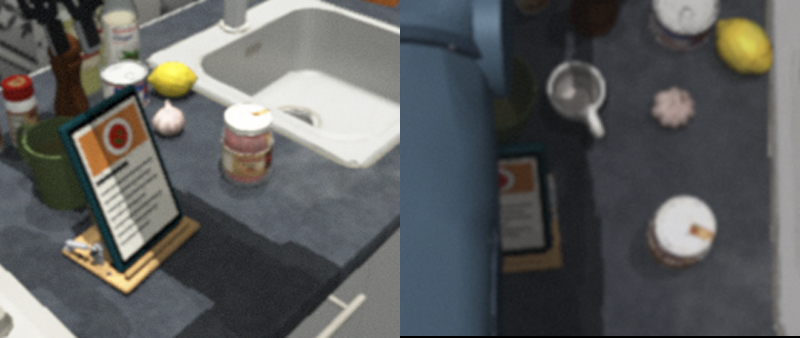

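The tablet stands upright in the trough, leaning on the back with its screen to the front. The gripper is clear, and the mugs and garlic are where they were.

```bash
python3 -c "
from bench import ctrl
print(ctrl.hand_in())"
```

```text
the job is handed in; nothing more can be done
None
```

The job is handed in: I opened the stand to its stop and set the tablet upright and roughly central in the trough, screen to the cook, with the mugs and garlic unmoved in the final pictures (about 20 s of the 54 s used).

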